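Seat the filter cell on the lamp house and hold it home

ROBOT

A 6-joint arm with a two-finger parallel gripper is mounted at the origin on the work surface. World frame = base frame: x ahead of the robot, y to its left, z up, the work surface at z = 0. Lengths are in m, angles in rad, forces in N, time in s.
With the tool pointing down it reaches from about 0.325 to 1 m from the base axis. Payload 5.1 kg.
Tool frame: the origin (TCP) lies midway between the tips of the shut fingers; the grasp point (between the pads) lies 19 mm behind it; z points along the fingers, y is the direction in which the jaws open and shut (so a half turn about z gives the same grasp; the last joint's range is limited). The gripper opens to 85 mm and grips with 20 to 120 N. Pads are 22 mm wide; open, the fingers measure 114 mm over their backs; the gripper's body (76 mm by 85 mm) begins 54 mm behind the grasp point. The pads swing forward as they close: fully open they stand 13 mm farther back than shut.
Start: joints at [1.218, 0.124, 1.65, -0, 1.367, -0.083], TCP at [0.173, 0.626, 0.231] pointing down, gripper open.
Joint ranges: [-2.61, 2.61], [-1.02, 2.33], [0.03, 2.71], [-1.35, 4.49], [0.32, 2.68], [-2.91, 2.91]. Speed limits (rad/s): [2.57, 2.57, 3.14, 3.14, 3.14, 3.14].

INTERFACE

Orientations are given as a unit quaternion [x, y, z, w].
In Python, from bench import get_obs, read_camera, hand_in, find_in gives the robot as it stands.
- The arm moves only by the tool servo_tool, never from a script. Its argument "deltas" is a list that holds one entry, the list of rows, each a list of 5 numbers: the shift along the world's x, y, z in mm, then the turn about the world's z in degrees, then the closure, from -1 (fully open) to 1 (shut). A call has 1 to 8 rows; each row shifts and turns the commanded pose from where the row before left it; what a row does not reach is not made up. A row lasts 1/10 s, in which the tool goes at most 50 mm and 8.59 degrees, less where a joint would pass 70% of its speed; a pose out of reach is approached as far as the arm can. A call is refused whole if a number of a shift passes 50 or a number of a turn 8.59, either way. A call with a gripper value outside its range is refused whole. The fingers move at their own pace and stop on an object; "grip_force" is the grip in N (left out, the last holds). Time passes only in rows, so rows that do not move let the fingers close. It gives the time, the measured TCP pose, the force and the opening at its end, in the units of the state.
- get_obs(): the state, without advancing time (a new reading comes with each control period).
- read_camera(name): name is "scene" or "top"; returns a dict with "pixels" (420x560x3 uint8, blue, green, red), "camera_matrix" (3x3 intrinsics, pixels), "cam_to_world" (4x4, takes a point from camera to world coordinates). Camera axes: x right, y down, z forward; pixel columns grow to the right and rows downward; lengths in m; the calibration is good to about 2 mm. A picture is of the moment at which its call begins. There is no depth.
- hand_in(): hands the job in, once; it reports no verdict.
Trained networks look in a picture, given as the dict that the camera call returned (one of the last four; its "shot" number tells which), for a name from the list of things; names that differ only in an ending like _2 or _b are one class to them, and where a whole thing is asked for, a point or a joint stands for the part that bears it (a point fixed in the world has none). Each returns a list of dicts, best first, with "score" (0 to 1); they miss things now and then, are a little off and sometimes report something else, mostly with a low value. They report only what shows in the picture. A call takes as long as a camera call. They do not tell look-alikes from the thing itself.
- find_in(picture, label): "centre" ([row, column] in pixels, amid what is visible of it).
The state is a dict: "t": time; "qpos": joint angles; "joint_vel": joint speeds; "effort": joint torques, N m; "tool_pos": TCP position; "tcp_rot": TCP orientation; "contact_force": force on the tool from outside, world axes, zero at the start; "wrist_torque": the same for the moment, N m; "width": opening from 0.0 (shut) to 1.0 (fully open).
Only numpy, scipy, OpenCV 4.12 (cv2) and the standard library are available. Lean on these libraries where they do the work, as an engineer would, in place of code of your own. Each camera call takes 0.05 s, during which the arm holds its last target.

TASK

Lift the dust cap off the lamp house's filter port and stand it upright in the steel tray, setting it down rather than dropping it. Then turn the knurled collar on the port clockwise (seen from above) until its hidden keyways drop over the pins, push it fully home against its spring, and finish while still gripping or pressing it and holding it fully home, ready for a colleague to clamp it. Leave the other things on the bench where they are.

Things in the scene. Friction and masses are not known exactly. Their poses are not given: they have to be found in the camera images.
- lamphouse: Fixed grey microscope lamp house, a box 230 x 190 mm, flat top 55 mm above its origin (underside, below the port's axis; z up). On top stands the filter port: a pedestal 52 mm across, 14 mm high, and on it a spigot 34 mm across, 28 mm high, with three radial pins (5 mm thick, 120 degrees apart) covered by the collar; their angle differs every time and is not known.
- seat (a point): Centre of the pedestal's top face on the port's axis, 69 mm above the lamp house's underside, z up: the collar's underside lies here when it is fully home (within 2 mm counts).
- collar: Loose filter cell: plain aluminium knurled collar, 56 to 57 mm across, 33 mm high, closed on top by a ring and a window, 0.15 kg. Origin at the centre of its underside, z up. It starts under the cap, around the spigot, standing on the pins 10 mm above the seat. Three keyways in its bore, each fitting its pin within 5 degrees either way, need 30 to 70 degrees of clockwise turn.
- plunger (a joint): Sprung disc in the spigot's top that lifts the collar from inside, travel in m, 0 when free, about 0.005 when the collar is home. Once its keyways are in line, the collar goes down 5 mm freely, then 5 mm against this spring (3 N at first touch, 8 N fully home, where it meets the hard seat). Let go, it springs back up to about 5 mm above the seat.
- cap: Loose grey plastic dust cap like an upturned cup, 68 mm across, 66 mm high, walls 3 mm, open below, with a cylindrical grip knob on top, 24 mm across and 28 mm high (top at 94 mm); 0.09 kg. Origin at the centre of its lower rim, z up. It starts over the collar (3 mm play beside it), its rim on the lamp house's top, and must rise 65 mm to clear the collar.
- tray: Fixed shallow steel tray, 200 mm along its x, 150 mm along its y, wall 4 mm thick, rim 14 mm and inner floor 4 mm above its origin (centre of the underside).
- tray_spot (a point): Clear spot on the tray's inner floor, 35 mm along -x from the tray's centre, tray axes, z up: good for standing the cap.
- objective: Bystander: steel microscope objective, 26 mm across, 40 mm high, standing in the tray's +x part; origin at its underside.
- spare_ring: Bystander: plain aluminium ring, 30 mm across, 8 mm high, lying on the lamp house's top near a far corner; origin at its underside.
- reagent: Bystander: jar with a cap, 54 mm across, 110 mm high; origin at its underside.
- dropper: Bystander: small brown bottle, 26 mm across, 65 mm high; origin at its underside.
- dish: Bystander: clear dish, 90 mm across, 16 mm high; origin at its underside.
There are look-alikes about, which are no part of the job. What is shaped like the cap but blue, purple or yellow is not meant.

How it is judged:
On the way, in this order (a step that is already met when the one before it is completed fails the run):
1. the dust cap stands upright in the tray, let go (x of cap in the frame of tray_spot between -0.04 and 0.11 m and y of cap in the frame of tray_spot between -0.05 and 0.05 m and z of cap in the frame of tray_spot between -0.004 and 0.004 m and angle between cap's own z axis and vertical below 0.1 rad and linear speed of cap below 0.03 m/s and contact force between each of the arm, the fingers and cap below 0.1 N), for 0.2 s.
2. the collar has dropped over the pins (z of collar in the frame of seat between -0.003 and 0.0072 m and horizontal distance between collar and seat below 0.004 m and angle between collar's own z axis and vertical below 0.07 rad), for 0.1 s.
At the end, for the whole second after the job is handed in: The dust cap stands upright on the tray's floor (tilt under 0.1 rad), untouched and at rest; the collar's underside is within 2 mm of the seat, centred within 4 mm, level within 0.07 rad and still, and the robot is still holding or pressing it (contact over 3 N) (all of step 1 and z of collar in the frame of seat between -0.003 and 0.002 m and horizontal distance between collar and seat below 0.004 m and angle between collar's own z axis and vertical below 0.07 rad and linear speed of collar below 0.02 m/s and contact force between any of the fingers, the arm and collar above 3 N); the arm keeps its last pose, push and grip.
It fails at once if a bystander is shifted by more than 30 mm (distance of any of spare_ring, objective, reagent, dropper, dish from where it was at the start of the episode above 0.03 m).
It fails at once if the dust cap is dropped or thrown (contact force between each of the fingers, the arm and cap below 0.05 N and linear speed of cap above 0.6 m/s).
It also fails if it takes over 61 s, if anything falls off the work surface, if the arm or the gripper's body presses on something with over 40 N, if the wrist force passes 120 N, or if a joint passes its speed limit or range.

## Working session

There is one attempt and no reset: what is moved stays moved. The work goes in short steps, Python scripts to look and compute and a tool call to move; the robot and the scene stay as the last step left them, time stands still between calls to the robot, and variables do not carry over. Pictures are saved under pics/ and viewed, and the job is handed in when it is done.

Besides the shell and the picture viewer there is one more tool, called after "Emit:" as name(argument=value, ...), one argument or row to a line, values as JSON. servo_tool: Moves the arm, as the interface text tells. Its arguments: {"type":"object","properties":{"deltas":{"type":"array","items":{"type":"array","items":{"type":"array","items":{"type":"number"}}}},"grip_force":{"type":"number"}},"required":["deltas"]}

```bash
mkdir -p pics; cat > h.py <<'E'
import numpy as np,cv2
from bench import *
def ray(p,rc):
    K=p["camera_matrix"];T=np.array(p["cam_to_world"]);d=T[:3,:3]@np.linalg.inv(K)@np.array([rc[1],rc[0],1.]);return T[:3,3],d
def atz(p,rc,z):
    o,d=ray(p,rc);return o+d*(z-o[2])/d[2]
def proj(p,X):
    T=np.array(p["cam_to_world"]);c=T[:3,:3].T@(np.array(X)-T[:3,3]);u=np.array(p["camera_matrix"])@c;return u[:2]/u[2]
E
python3 - <<'E'
from h import *
print(get_obs())
for n in ["scene","top"]:
    p=read_camera(n);cv2.imwrite(f"pics/{n}0.png",p["pixels"]);print(n,np.round(p["cam_to_world"],3).tolist(),p["camera_matrix"].tolist() if hasattr(p["camera_matrix"],'tolist') else p["camera_matrix"])
    for l in ["lamphouse","cap","tray","objective","spare_ring","reagent","dropper","dish","collar"]:
        print(l,[(np.round(r["centre"]).tolist(),round(r["score"],2)) for r in find_in(p,l)[:4]])
E
```

```text
{'t': 0.0, 'qpos': array([ 1.21838701e+00,  1.24487184e-01,  1.65167269e+00, -4.35340021e-05,
        1.36751388e+00, -8.26091602e-02]), 'joint_vel': array([ 0.00081599,  0.00123582, -0.00048304,  0.00038633, -0.00213693,
       -0.0010748 ]), 'effort': array([-3.29116097e-05, -4.23637819e+01, -3.65443718e+01, -1.23262121e-04,
        7.07521773e-03,  8.36521934e-06]), 'tool_pos': array([0.17308226, 0.6258938 , 0.2300654 ]), 'tcp_rot': array([ 1.34486850e-01,  9.90914832e-01, -1.02063172e-03, -2.03736743e-04]), 'contact_force': array([-0.73568259,  0.7526053 , -0.28467176]), 'wrist_torque': array([-0.04831481, -0.01590343, -0.01055913]), 'width': 0.9987120219647854}
scene [[0.702, 0.595, -0.391, 0.878], [0.712, -0.597, 0.369, -0.345], [-0.014, -0.537, -0.843, 0.873], [0.0, 0.0, 0.0, 1.0]] [[379.8278524215079, 0.0, 281.9758477488249], [0.0, 379.8278524215079, 212.37206862397858], [0.0, 0.0, 1.0]]
lamphouse [([270.0, 235.0], 0.95), ([190.0, 343.0], 0.34)]
cap [([321.0, 189.0], 0.96), ([201.0, 260.0], 0.77), ([249.0, 230.0], 0.61), ([212.0, 187.0], 0.56)]
tray [([188.0, 346.0], 0.59)]
objective []
spare_ring []
reagent [([137.0, 395.0], 0.76), ([338.0, 124.0], 0.51)]
dropper [([364.0, 149.0], 0.74)]
dish [([139.0, 397.0], 0.68), ([339.0, 126.0], 0.65)]
collar []
top [[0.012, -0.986, 0.164, 0.304], [-1.0, -0.012, 0.004, 0.012], [-0.002, -0.164, -0.986, 1.122], [0.0, 0.0, 0.0, 1.0]] [[428.9358706599038, 0.0, 282.83818541032343], [0.0, 428.9358706599038, 208.99634534622635], [0.0, 0.0, 1.0]]
lamphouse [([218.0, 344.0], 0.69)]
cap [([186.0, 415.0], 0.87), ([197.0, 352.0], 0.63), ([276.0, 354.0], 0.57)]
tray [([191.0, 206.0], 0.82)]
objective [([221.0, 461.0], 0.46)]
spare_ring [([164.0, 326.0], 0.51)]
reagent [([179.0, 123.0], 0.9)]
dropper [([197.0, 352.0], 0.74), ([212.0, 343.0], 0.71)]
dish [([222.0, 462.0], 0.94)]
collar [([217.0, 351.0], 0.61)]
```

View pics/scene0.png

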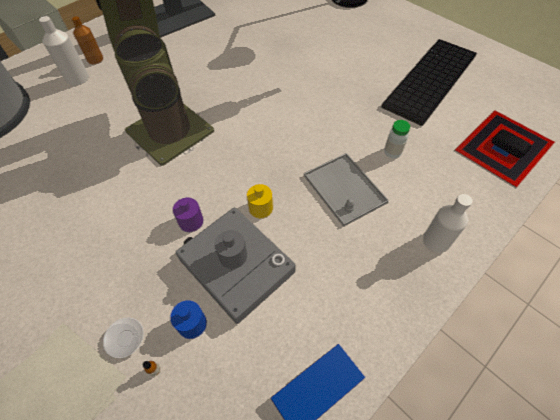

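View pics/top0.png

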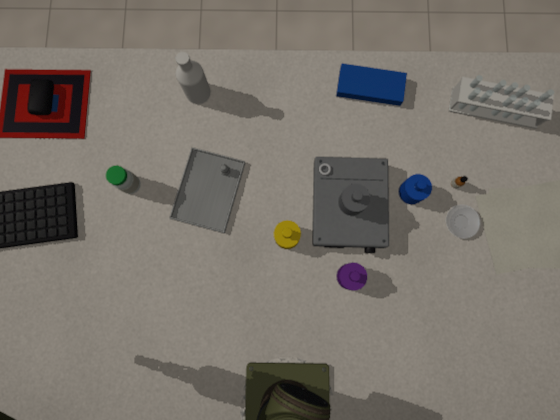

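The grey cap is on the lamp house at scene (row 249, col 230) and top (197,354). The look-alikes are blue (scene 320,188), purple (213,187) and yellow (201,260). Only the grey one fits the description, and it stands on the port. The tray is at scene (188,346), with the objective at its near end (scene 203,347; top 170,226). I'll confirm in an enlarged crop.

```bash
python3 - <<'E'
from h import *
s=read_camera("scene");t=read_camera("top")
print(proj(t,[0,0,0]),proj(t,[.173,.626,.23]),proj(s,[0,0,0]),proj(s,[.173,.626,.23]))
a=s["pixels"][190:330,165:305];b=t["pixels"][145:260,300:400]
def en(i):
    i=cv2.convertScaleAbs(i,alpha=2.0,beta=10)
    return cv2.resize(i,(560,560) ,interpolation=cv2.INTER_CUBIC)
cv2.imwrite("pics/c1.png",en(a));
b=t["pixels"][145:265,295:415];cv2.imwrite("pics/c2.png",en(b))
b=t["pixels"][135:245,160:270];cv2.imwrite("pics/c3.png",en(b))
E
```

```text
[287.0127641  405.59929852] [-23.15414894 342.80838874] [169.24404617 130.62464224] [348.46054543   1.05434363]
```

View pics/c1.png

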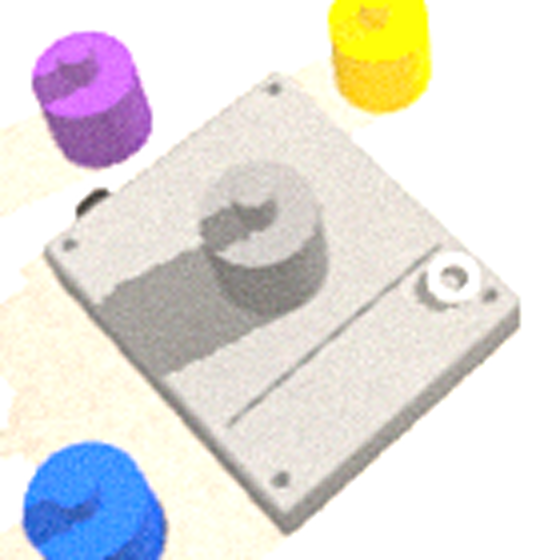

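View pics/c2.png

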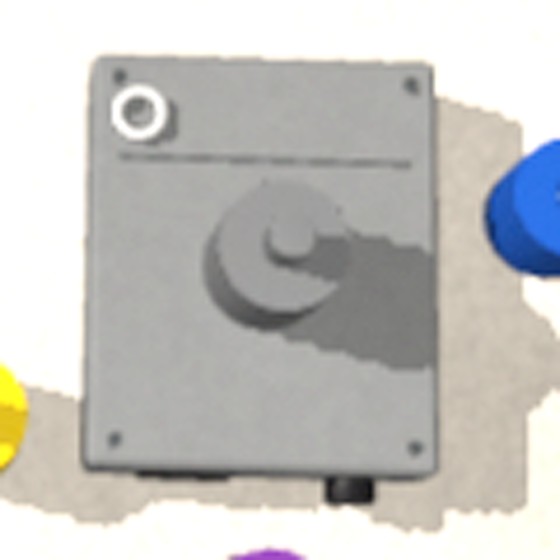

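View pics/c3.png

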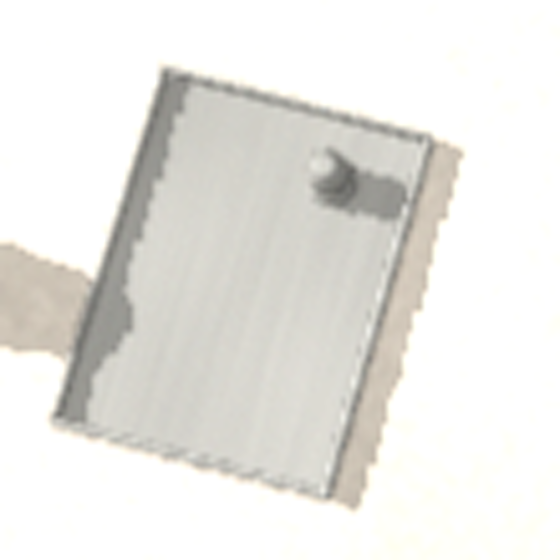

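The crops show the grey cap on the port (top crop disc centre near col 283, row 247; knob near 293,238). The spare ring is at the far-left corner of the lamp house. The objective stands at the tray's far end.

```bash
cat >> h.py <<'E'
def circ(img,p,c,r,z,col):
    a=np.linspace(0,2*np.pi,60);pts=np.array([proj(p,[c[0]+r*np.cos(q),c[1]+r*np.sin(q),z]) for q in a])
    return pts
def overlay(p,r0,r1,c0,c1,f,circs,name):
    i=cv2.convertScaleAbs(p["pixels"][r0:r1,c0:c1],alpha=2,beta=10);i=cv2.resize(i,None,fx=f,fy=f,interpolation=cv2.INTER_CUBIC)
    for c,r,z,col in circs:
        q=(circ(None,p,c,r,z,col)-[c0-.5,r0-.5])*f-.5
        cv2.polylines(i,[np.round(q).astype(int)],True,col,1)
    cv2.imwrite(name,i)
E
python3 - <<'E'
from h import *
s=read_camera("scene");t=read_camera("top")
print("disc top",atz(t,[197.9,355.6],.121),"knob",atz(t,[196,357.8],.149),"disc scene",atz(s,[243.3,230.5],.121), "knob sc", atz(s,[190+197/4,165+252/4],.149))
C=np.array([[167,70],[432,140],[330,495],[57,422]])/5.09+[160,135]
W=np.array([atz(t,[c[1],c[0]],.014) for c in C]);print(W,W.mean(0))
ctr=W.mean(0);x=(W[0]+W[1]-W[2]-W[3])/2;print(np.linalg.norm(x));x/=np.linalg.norm(x);print("yaw",np.degrees(np.arctan2(x[1],x[0])),"spot",ctr-.035*x)
ob=atz(t,[135+160/5.09,160+322/5.09],.044);print("obj",ob,(ob-ctr)@x)
c=(atz(t,[197.9,355.6],.121)+atz(s,[243.3,230.5],.121))/2;print(c)
L=[(c,.034,.121,(0,0,255)),(c,.012,.149,(0,255,0)),(c,.034,.055,(255,0,0))]
overlay(s,205,285,190,270,7,L,"pics/o1.png");overlay(t,160,240,315,395,7,L,"pics/o2.png")
E
```

```text
disc top [ 0.4994355  -0.15668168  0.121     ] knob [ 0.49849525 -0.15712233  0.149     ] disc scene [ 0.50603185 -0.15516691  0.121     ] knob sc [ 0.50848128 -0.15964891  0.149     ]
[[0.64944825 0.25972285 0.014     ]
 [0.61299684 0.11902566 0.014     ]
 [0.42551745 0.16604343 0.014     ]
 [0.46144558 0.30740578 0.014     ]] [0.53735203 0.21304943 0.014     ]
0.19362011706700852
yaw -14.15540893710834 spot [0.50341477 0.22160878 0.014     ]
obj [0.59346414 0.17184347 0.044     ] 0.06448535459985678
[ 0.50273368 -0.15592429  0.121     ]
```

View pics/o1.png

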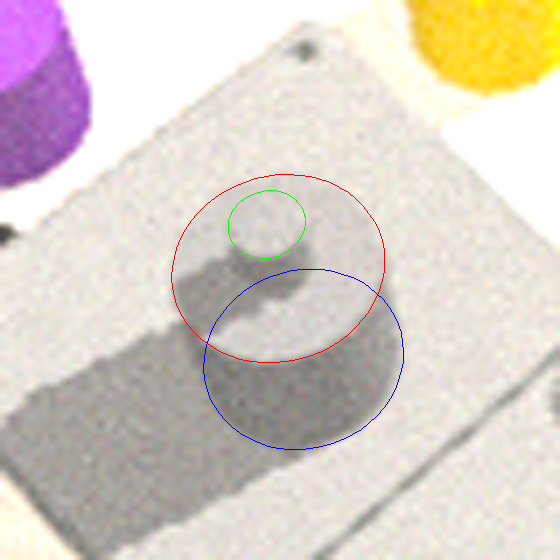

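View pics/o2.png

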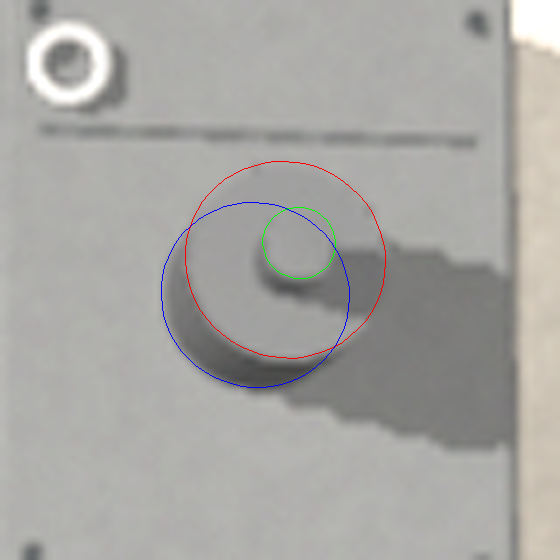

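Emit:
servo_tool(
  deltas=[
    [[16,-39,0,0,-1],[16,-39,0,0,-1],[16,-39,0,0,-1],[16,-39,0,0,-1],[16,-39,0,0,-1],[16,-39,0,0,-1],[16,-39,0,0,-1],[16,-39,0,0,-1]],
  ],
)

```text
t: 2.0
tool_pos: [0.3016, 0.313, 0.2316]
tcp_rot: [0.134, 0.991, 0.0, 0.0]
contact_force: [1.7, -0.3, 0.4]
width: 0.999
```

Emit:
servo_tool(
  deltas=[
    [[16,-39,0,0,-1],[16,-39,0,0,-1],[16,-39,0,0,-1],[16,-39,0,0,-1],[16,-39,0,0,-1],[16,-39,0,0,-1],[16,-39,0,0,-1],[16,-39,0,0,-1]],
  ],
)

```text
t: 2.8
tool_pos: [0.4296, 0.0007, 0.2317]
tcp_rot: [0.135, 0.991, 0.0, 0.001]
contact_force: [0.1, 0.6, 0.1]
width: 0.998
```

Emit:
servo_tool(
  deltas=[
    [[18,-39,0,0,-1],[18,-39,0,0,-1],[18,-39,0,0,-1],[18,-39,0,0,-1],[0,0,0,0,-1]],
  ],
)

```text
t: 3.3
tool_pos: [0.5024, -0.1574, 0.2312]
tcp_rot: [0.137, 0.991, -0.001, 0.0]
contact_force: [-1.2, 0.9, 0.1]
width: 1.001
```

```bash
python3 - <<'E'
from h import *
o=get_obs();print(o["qpos"],o["tool_pos"],o["tcp_rot"],o["contact_force"])
s=read_camera("scene")
cv2.imwrite("pics/s1.png",cv2.convertScaleAbs(s["pixels"],alpha=1.6))
t=read_camera("top")
cv2.imwrite("pics/t1.png",cv2.convertScaleAbs(t["pixels"],alpha=1.6))
E
```

```text
[-4.05151853e-01 -1.52423133e-01  1.92379707e+00 -9.70335118e-04
  1.36987676e+00 -1.70144810e+00] [ 0.50238641 -0.15742659  0.23115387] [ 1.36723686e-01  9.90609095e-01 -5.03724940e-04  3.90318800e-05] [-1.15907306  0.93338242  0.14358338]
```

View pics/s1.png

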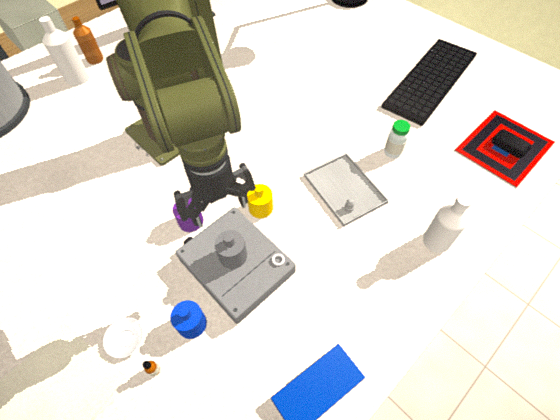

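The gripper hangs open above the grey cap (scene fingers at about rows 180–215, cap at 245,230), so I'll descend and grip the knob.

Emit:
servo_tool(
  deltas=[
    [[-1,1,-30,0,-1],[0,0,-30,0,-1],[0,0,-25,0,-1],[0,0,-15,0,-1],[0,0,-6,0,-1],[0,0,0,0,-1]],
  ],
  grip_force=30,
)

```text
t: 4.0
tool_pos: [0.5, -0.1519, 0.1251]
tcp_rot: [0.134, 0.991, 0.0, -0.0]
contact_force: [-0.8, 0.2, -0.1]
width: 1.003
```

```bash
python3 - <<'E'
from h import *
o=get_obs();print(o["tool_pos"],o["contact_force"])
s=read_camera("scene")
i=cv2.convertScaleAbs(s["pixels"][180:290,170:300],alpha=2.2);cv2.imwrite("pics/s2.png",cv2.resize(i,None,fx=5,fy=5))
E
```

```text
[ 0.50003687 -0.15189541  0.12514891] [-0.78481577  0.18855489 -0.05045106]
```

View pics/s2.png

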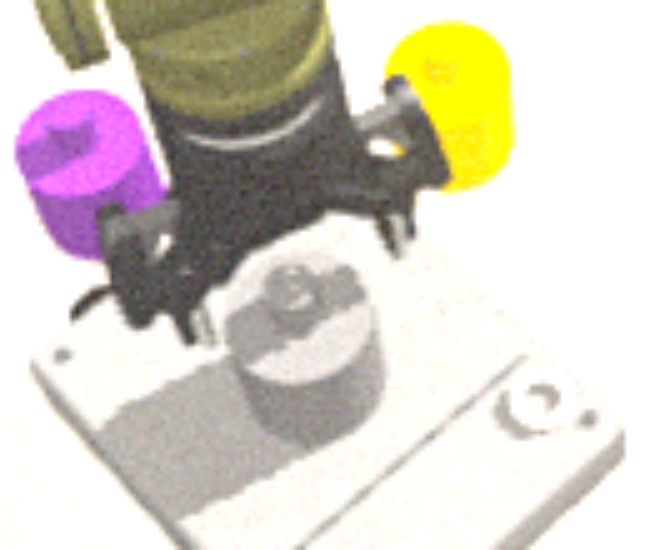

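The knob (crop 290,290) lies between the open fingers. I'll close on it, then lift.

Emit:
servo_tool(
  deltas=[
    [[0.5,-3,0,0,1],[0,0,0,0,1],[0,0,0,0,1],[0,0,0,0,1],[0,0,0,0,1],[0,0,0,0,1],[0,0,0,0,1],[0,0,0,0,1]],
  ],
  grip_force=30,
)

```text
t: 4.85
tool_pos: [0.501, -0.1557, 0.1257]
tcp_rot: [0.134, 0.991, -0.0, 0.0]
contact_force: [-0.6, -0.4, 3.9]
width: 0.267
```

Emit:
servo_tool(
  deltas=[
    [[0,0,0,0,1],[0,0,5,0,1],[0,0,5,0,1],[0,0,0,0,1]],
  ],
)

```text
t: 5.25
tool_pos: [0.501, -0.1555, 0.1359]
tcp_rot: [0.134, 0.991, -0.0, 0.0]
contact_force: [0.2, -0.5, -1.3]
width: 0.268
```

```bash
python3 - <<'E'
from h import *
o=get_obs();print(o["tool_pos"],o["contact_force"],o["width"])
s=read_camera("scene")
i=cv2.convertScaleAbs(s["pixels"][180:290,170:300],alpha=2.2);cv2.imwrite("pics/s3.png",cv2.resize(i,None,fx=5,fy=5))
E
```

```text
[ 0.50101695 -0.15552998  0.13587714] [ 0.17029654 -0.48381051 -1.25433433] 0.2680960362203721
```

View pics/s3.png

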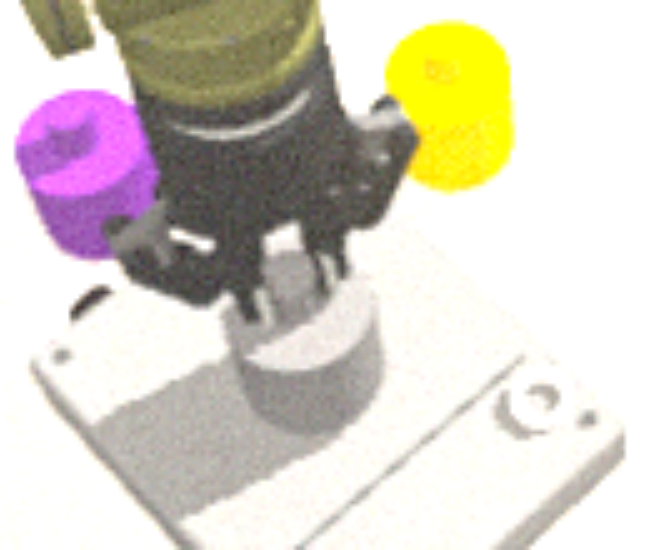

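The cap is held (width 0.268, crop shows the knob between the pads). Lifting straight up clear of the collar.

Emit:
servo_tool(
  deltas=[
    [[0,0,10,0,1],[0,0,12,0,1],[0,0,15,0,1],[0,0,15,0,1],[0,0,15,0,1],[0,0,12,0,1],[0,0,6,0,1],[0,0,0,0,1]],
  ],
)

```text
t: 6.1
tool_pos: [0.5013, -0.1558, 0.2217]
tcp_rot: [0.134, 0.991, -0.0, 0.001]
contact_force: [0.6, -0.1, -2.2]
width: 0.267
```

Emit:
servo_tool(
  deltas=[
    [[0,10,0,0,1],[0,20,0,0,1],[0,30,0,0,1],[0,35,0,0,1],[0,35,0,0,1],[0,35,0,0,1],[0,35,0,0,1],[0,35,0,0,1]],
  ],
)

```text
t: 6.9
tool_pos: [0.4997, 0.0814, 0.2191]
tcp_rot: [0.134, 0.991, -0.0, -0.001]
contact_force: [0.8, 0.3, -0.4]
width: 0.266
```

Emit:
servo_tool(
  deltas=[
    [[0,35,0,0,1],[0,35,0,0,1],[0,30,0,0,1],[0,20,0,0,1],[0,14,0,0,1],[2,8,0,0,1],[0,0,0,0,1]],
  ],
)

```text
t: 7.6
tool_pos: [0.5026, 0.2219, 0.2198]
tcp_rot: [0.134, 0.991, -0.0, -0.0]
contact_force: [0.6, -0.1, -0.9]
width: 0.262
```

```bash
python3 - <<'E'
from h import *
o=get_obs();print(o["tool_pos"],o["contact_force"],o["width"],o["qpos"])
s=read_camera("scene")
cv2.imwrite("pics/s4.png",cv2.convertScaleAbs(s["pixels"],alpha=1.6))
t=read_camera("top")
overlay(t,145,265,295,415,5,[((.501,-.1555),.0283,.112,(0,0,255))],"pics/t4.png")
E
```

```text
[0.50260429 0.22194387 0.21978667] [ 0.57092651 -0.06780968 -0.929683  ] 0.2620862677231451 [ 3.18169826e-01 -9.07946176e-02  1.88715584e+00 -9.18936373e-05
  1.34616789e+00 -9.83641873e-01]
```

View pics/s4.png

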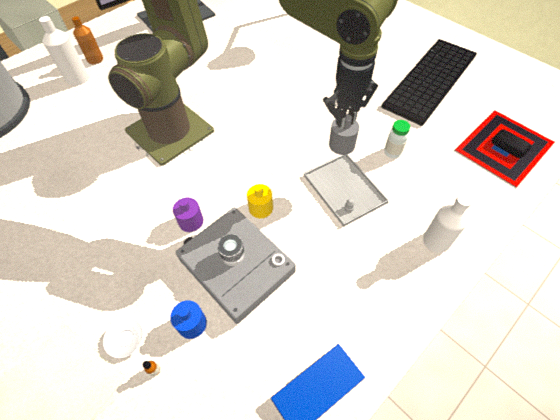

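View pics/t4.png

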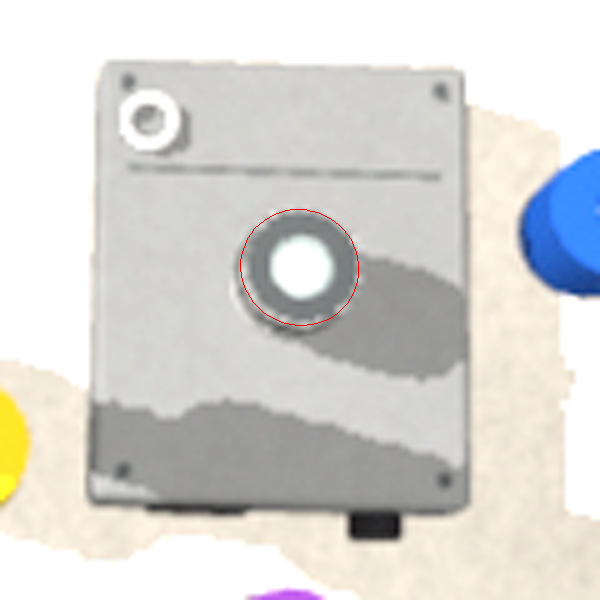

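Scene shows the cap hanging at (135,344) above the tray area and the collar uncovered at (248,231). The top overlay at (0.501,-0.1555) fits the collar. Lowering the cap.

Emit:
servo_tool(
  deltas=[
    [[0,0,-15,0,1],[0,0,-25,0,1],[0,0,-30,0,1],[0,0,-30,0,1],[0,0,-20,0,1],[0,0,-13,0,1],[0,0,-4,0,1],[0,0,0,0,1]],
  ],
)

```text
t: 8.5
tool_pos: [0.5027, 0.2211, 0.083]
tcp_rot: [0.135, 0.991, -0.0, -0.0]
contact_force: [1.5, -0.2, -1.3]
width: 0.27
```

Emit:
servo_tool(
  deltas=[
    [[0,0,-2,0,1],[0,0,-2,0,1],[0,0,-1,0,1],[0,0,-1,0,1],[0,0,0,0,1]],
  ],
)

```text
t: 9.0
tool_pos: [0.5028, 0.2215, 0.0774]
tcp_rot: [0.134, 0.991, 0.0, 0.0]
contact_force: [0.1, 0.6, -0.6]
width: 0.268
```

```bash
python3 - <<'E'
from h import *
o=get_obs();print(o["tool_pos"],o["contact_force"],o["width"])
t=read_camera("scene")
overlay(t,120,230,290,400,5,[((.5026,.222),.034,.004,(0,0,255)),((.5026,.222),.034,.07,(0,255,0))],"pics/s5.png")
E
```

```text
[0.50276518 0.2215026  0.07738855] [ 0.10139141  0.58161429 -0.62850671] 0.2677522917392569
```

View pics/s5.png

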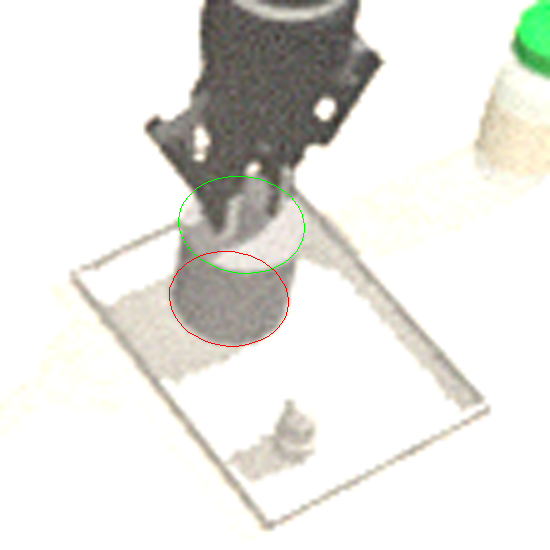

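The cap is just above the tray floor, well inside it and clear of the objective (crop 295,430). I'll creep down to contact.

Emit:
servo_tool(
  deltas=[
    [[0,0,-1,0,1],[0,0,-1,0,1],[0,0,0,0,1]],
  ],
)

```text
t: 9.35
tool_pos: [0.5026, 0.2214, 0.0751]
tcp_rot: [0.134, 0.991, -0.0, -0.0]
contact_force: [-0.4, -0.1, -1.0]
width: 0.271
```

Emit:
servo_tool(
  deltas=[
    [[0,0,-1,0,1],[0,0,0,0,1]],
  ],
)

```text
t: 9.55
tool_pos: [0.503, 0.2214, 0.0748]
tcp_rot: [0.134, 0.991, -0.0, 0.0]
contact_force: [-1.0, -1.3, 1.7]
width: 0.267
```

Emit:
servo_tool(
  deltas=[
    [[0,0,-0.5,0,1],[0,0,0,0,1]],
  ],
)

```text
t: 9.75
tool_pos: [0.5031, 0.2214, 0.0748]
tcp_rot: [0.134, 0.991, -0.0, 0.0]
contact_force: [-1.8, -2.2, 5.7]
width: 0.268
```

Emit:
servo_tool(
  deltas=[
    [[0,0,0,0,0.4],[0,0,0,0,0.2],[0,0,0,0,0],[0,0,0,0,-0.5],[0,0,0,0,-1],[0,0,0,0,-1],[0,0,0,0,-1]],
  ],
)

```text
t: 10.45
tool_pos: [0.5027, 0.2215, 0.0738]
tcp_rot: [0.134, 0.991, 0.0, -0.0]
contact_force: [-0.8, 0.5, -1.0]
width: 0.998
```

Emit:
servo_tool(
  deltas=[
    [[0,0,10,0,-1],[0,0,20,0,-1],[0,0,25,0,-1],[0,0,30,0,-1],[0,0,30,0,-1],[0,0,10,0,-1],[0,0,0,0,-1]],
  ],
)

```text
t: 11.15
tool_pos: [0.5039, 0.2219, 0.2013]
tcp_rot: [0.134, 0.991, 0.001, 0.002]
contact_force: [0.2, 0.2, -0.6]
width: 0.998
```

```bash
python3 - <<'E'
from h import *
o=get_obs();print(o["tool_pos"],o["contact_force"],o["width"])
t=read_camera("scene")
overlay(t,120,230,290,400,5,[((.5026,.222),.034,.004,(0,0,255)),((.5026,.222),.034,.07,(0,255,0))],"pics/s6.png")
E
```

```text
[0.50393606 0.22188762 0.20133465] [ 0.22013906  0.19005632 -0.61102514] 0.9976786963016223
```

View pics/s6.png

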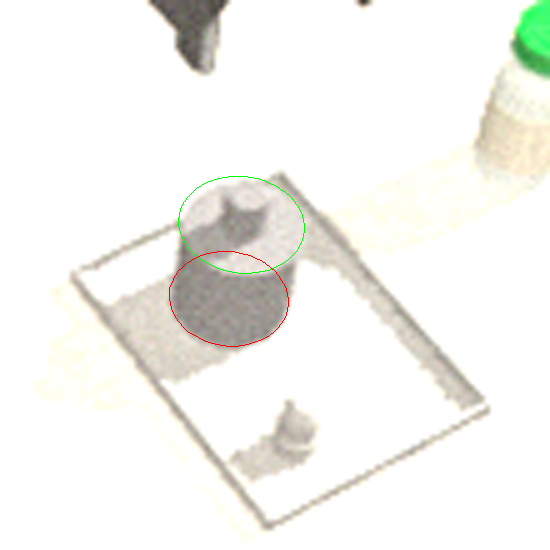

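The cap stands upright in the tray (crop ~235,270), released and not touched. Back to the collar.

Emit:
servo_tool(
  deltas=[
    [[0,-12,0,0,-1],[0,-30,0,0,-1],[0,-45,0,0,-1],[0,-45,0,0,-1],[0,-45,0,0,-1],[0,-45,0,0,-1],[0,-45,0,0,-1],[0,-45,0,0,-1]],
  ],
)

```text
t: 12.0
tool_pos: [0.501, -0.0926, 0.1965]
tcp_rot: [0.135, 0.991, 0.0, -0.002]
contact_force: [0.8, 0.0, 1.0]
width: 0.998
```

Emit:
servo_tool(
  deltas=[
    [[-1,-35,0,0,-1],[-1,-20,0,0,-1],[0,-10,0,0,-1],[0,0,-30,0,-1],[0,0,-15,0,-1],[0,0,0,0,-1],[0,0,0,0,-1]],
  ],
)

```text
t: 12.7
tool_pos: [0.5003, -0.1548, 0.1531]
tcp_rot: [0.134, 0.991, 0.0, -0.001]
contact_force: [-1.0, 0.7, 0.4]
width: 1.0
```

```bash
python3 - <<'E'
from h import *
o=get_obs();print(o["tool_pos"],o["contact_force"],o["width"],o["wrist_torque"])
t=read_camera("scene")
overlay(t,190,290,180,280,6,[((.501,-.1555),.0283,.112,(0,0,255)),((.501,-.1555),.026,.069,(0,255,0))],"pics/s7.png")
E
```

```text
[ 0.50034113 -0.15484167  0.15313103] [-1.02079192  0.65363344  0.35593975] 1.0000252727644594 [-0.0147992  -0.00723804 -0.0087266 ]
```

View pics/s7.png

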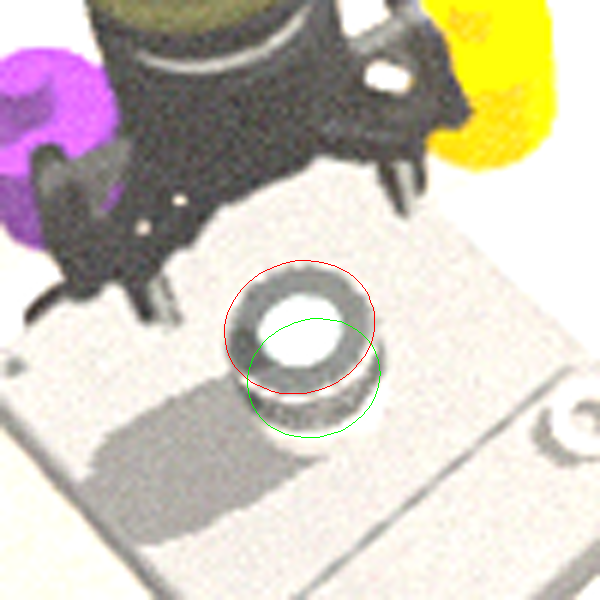

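The collar (crop ~300,340) fits the overlay to about 1 mm, and the open fingers straddle it. Descending and gripping.

Emit:
servo_tool(
  deltas=[
    [[0.5,-0.5,-20,0,-1],[0,0,-25,0,-1],[0,0,-20,0,-1],[0,0,-12,0,-1],[0,0,-5,0,-1],[0,0,0,0,-1]],
  ],
  grip_force=40,
)

```text
t: 13.35
tool_pos: [0.5015, -0.156, 0.0721]
tcp_rot: [0.134, 0.991, -0.0, 0.0]
contact_force: [0.2, 0.0, 0.8]
width: 1.006
```

Emit:
servo_tool(
  deltas=[
    [[0,0,0,0,1],[0,0,0,0,1],[0,0,0,0,1],[0,0,0,0,1],[0,0,0,0,1],[0,0,0,0,1]],
  ],
  grip_force=40,
)

```text
t: 13.95
tool_pos: [0.5024, -0.1564, 0.0732]
tcp_rot: [0.135, 0.991, -0.0, 0.001]
contact_force: [-0.5, 0.1, 5.4]
width: 0.651
```

```bash
python3 - <<'E'
from h import *
o=get_obs();print(o["tool_pos"],o["contact_force"],o["width"],o["wrist_torque"])
t=read_camera("scene")
overlay(t,190,290,180,280,6,[],"pics/s8.png")
E
```

```text
[ 0.50236832 -0.15644216  0.07323231] [-0.48524978  0.09233824  5.39236416] 0.6514539336569461 [ 0.11271979 -0.07774391  0.01102187]
```

View pics/s8.png

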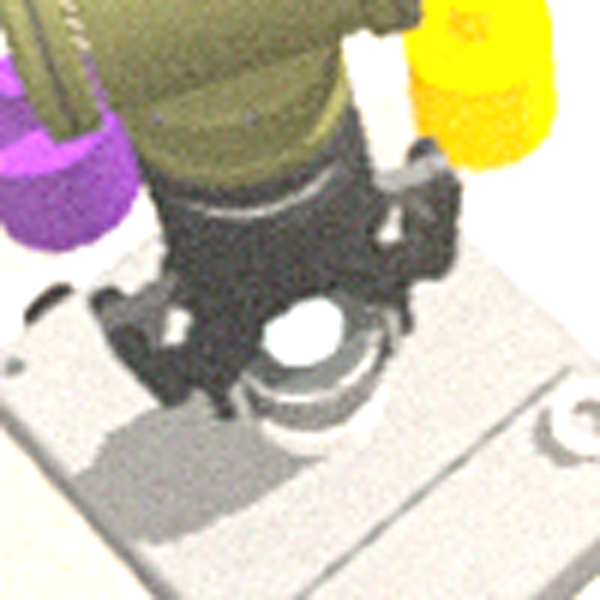

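The collar is gripped (width 0.651 ≈ 56 mm) with about 5 N of downward push. Turning clockwise (negative about z).

Emit:
servo_tool(
  deltas=[
    [[0,0,0,-3,1],[0,0,0,-4,1],[0,0,0,-4,1],[0,0,0,-4,1],[0,0,0,-4,1],[0,0,0,-4,1],[0,0,0,0,1]],
  ],
)

```text
t: 14.7
tool_pos: [0.5023, -0.1567, 0.0732]
tcp_rot: [0.33, 0.944, -0.0, 0.001]
contact_force: [-1.3, -0.6, 6.3]
width: 0.645
```

```bash
python3 - <<'E'
from h import *
o=get_obs();print(o["tool_pos"],o["contact_force"],o["width"],o["wrist_torque"])
E
```

```text
[ 0.50227861 -0.15665706  0.07322464] [-1.30536618 -0.55358801  6.26710513] 0.6448198914546946 [-0.09486747  0.0482367  -0.01793372]
```

Emit:
servo_tool(
  deltas=[
    [[0,0,-0.3,-3,1],[0,0,-0.2,-3,1],[0,0,0,-3,1],[0,0,0,0,1]],
  ],
)

```text
t: 15.1
tool_pos: [0.5027, -0.1569, 0.0732]
tcp_rot: [0.403, 0.915, -0.0, 0.002]
contact_force: [-0.4, -0.4, 7.2]
width: 0.651
```

Emit:
servo_tool(
  deltas=[
    [[0,0,0,-3,1],[0,0,0,-3,1],[0,0,0,0,1]],
  ],
)

```text
t: 15.4
tool_pos: [0.5028, -0.157, 0.0731]
tcp_rot: [0.45, 0.893, -0.0, 0.002]
contact_force: [0.8, -1.3, 5.8]
width: 0.648
```

Emit:
servo_tool(
  deltas=[
    [[0,0,0,-3,1],[0,0,0,-3,1],[0,0,0,0,1]],
  ],
)

```text
t: 15.7
tool_pos: [0.5018, -0.1566, 0.0718]
tcp_rot: [0.496, 0.868, -0.0, 0.001]
contact_force: [1.6, -2.2, 2.2]
width: 0.65
```

Emit:
servo_tool(
  deltas=[
    [[0,0,0,-3,1],[0,0,0,-3,1],[0,0,0,0,1]],
  ],
)

```text
t: 16.0
tool_pos: [0.5012, -0.1563, 0.071]
tcp_rot: [0.54, 0.842, -0.0, 0.0]
contact_force: [2.0, -2.2, -1.0]
width: 0.647
```

z dropped 2 mm and the vertical force vanished, so the keyways have engaged. I'll check torque, then push down.

```bash
python3 - <<'E'
from h import *
o=get_obs();print(o["tool_pos"],o["contact_force"],o["width"],o["wrist_torque"],o["effort"])
E
```

```text
[ 0.50118218 -0.15628397  0.0709568 ] [ 1.97972037 -2.15308241 -1.00321481] 0.6472958204079471 [-0.33427514 -0.29950285 -0.04300707] [  0.88248029 -32.56820798 -31.12674594   0.34046128   0.6335604
   0.22980016]
```

Emit:
servo_tool(
  deltas=[
    [[0,0,-2,0,1],[0,0,-1,0,1],[0,0,0,0,1]],
  ],
)

```text
t: 16.3
tool_pos: [0.5012, -0.1563, 0.0682]
tcp_rot: [0.54, 0.841, -0.0, 0.0]
contact_force: [0.2, -2.9, -0.2]
width: 0.642
```

```bash
python3 - <<'E'
from h import *
o=get_obs();print(o["tool_pos"],o["contact_force"],o["width"],o["wrist_torque"])
E
```

```text
[ 0.50122631 -0.15626848  0.06824426] [ 0.23071332 -2.8886017  -0.20659098] 0.64190699082608 [-0.39794536 -0.14606529  0.0382181 ]
```

Emit:
servo_tool(
  deltas=[
    [[0,0,-1.5,0,1],[0,0,-1.5,0,1],[0,0,-1,0,1],[0,0,0,0,1]],
  ],
  grip_force=60,
)

```text
t: 16.7
tool_pos: [0.5013, -0.1562, 0.0647]
tcp_rot: [0.541, 0.841, -0.0, 0.0]
contact_force: [-1.3, -3.8, 4.9]
width: 0.646
```

Emit:
servo_tool(
  deltas=[
    [[0,0,-1,0,1],[0,0,0,0,1]],
  ],
)

```text
t: 16.9
tool_pos: [0.5013, -0.1562, 0.0638]
tcp_rot: [0.541, 0.841, -0.0, -0.0]
contact_force: [-3.0, -2.0, 5.9]
width: 0.645
```

Emit:
servo_tool(
  deltas=[
    [[0,0,-0.7,0,1],[0,0,0,0,1]],
  ],
)

```text
t: 17.1
tool_pos: [0.5013, -0.1563, 0.0636]
tcp_rot: [0.541, 0.841, -0.0, -0.0]
contact_force: [-4.3, -2.8, 8.9]
width: 0.646
```

Emit:
servo_tool(
  deltas=[
    [[0,0,-0.7,0,1],[0,0,0,0,1]],
  ],
)

```text
t: 17.3
tool_pos: [0.5013, -0.1563, 0.0636]
tcp_rot: [0.541, 0.841, -0.0, -0.0]
contact_force: [-7.4, -1.7, 12.9]
width: 0.65
```

Emit:
servo_tool(
  deltas=[
    [[0,0,-0.7,0,1],[0,0,0,0,1]],
  ],
)

```text
t: 17.5
tool_pos: [0.5013, -0.1562, 0.0636]
tcp_rot: [0.541, 0.841, -0.0, -0.001]
contact_force: [-8.8, -0.0, 17.6]
width: 0.649
```

A hard stop at z = 0.0636 (9.6 mm below the start), with the force rising to 17.6 N, means the collar is home. A visual check before handing in.

```bash
python3 - <<'E'
from h import *
s=read_camera("scene")
overlay(s,190,290,180,280,5,[((.501,-.156),.0283,.102,(0,0,255)),((.501,-.156),.0283,.112,(0,255,0))],"pics/s9.png")
cv2.imwrite("pics/s10.png",cv2.convertScaleAbs(s["pixels"],alpha=1.6))
o=get_obs();print(o["t"],o["tool_pos"],o["contact_force"],o["width"],o["wrist_torque"])
E
```

```text
17.55 [ 0.50127064 -0.15625216  0.06354759] [-8.87372514 -0.18162125 18.04438984] 0.6408672602856506 [-0.02267954  1.24333055 -0.05391447]
```

View pics/s9.png

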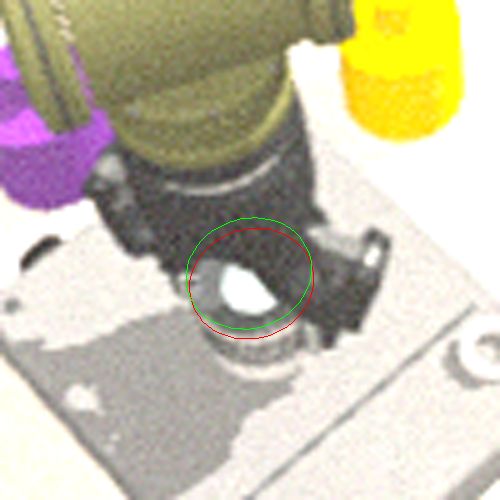

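View pics/s10.png

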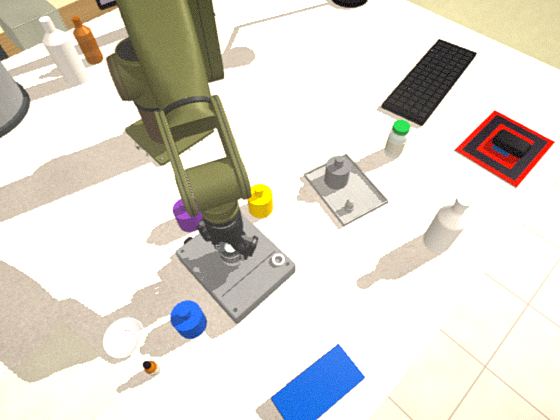

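The scene shows the cap upright in the tray (172,337), the bystanders in place, and the collar rim on the red "home" outline rather than the green one. Settling, then handing in.

Emit:
servo_tool(
  deltas=[
    [[0,0,0,0,1],[0,0,0,0,1],[0,0,0,0,1],[0,0,0,0,1],[0,0,0,0,1]],
  ],
)

```text
t: 18.05
tool_pos: [0.5013, -0.1563, 0.0636]
tcp_rot: [0.541, 0.841, -0.0, -0.0]
contact_force: [-9.9, -0.3, 16.3]
width: 0.646
```

```bash
python3 -c "
from h import *
o=get_obs();print(o['tool_pos'],o['contact_force'],o['width'])
print(hand_in())"
```

```text
[ 0.50127443 -0.15626517  0.06356244] [-9.94923284 -0.34386275 16.30126194] 0.6455262016468127
the job is handed in; nothing more can be done
None
```

I handed the job in at about 18 s. The grey cap is standing in the tray, and the arm is still gripping the collar and holding it fully home.

- **Cap:** I lifted it off the port, lowered it to light contact with the tray floor, then let go. The later pictures show it upright and untouched.
- **Collar:** I turned it clockwise until the keyways engaged at about 44–50°. Pushing down, it went about 5 mm freely, then 5 mm against the spring, to a hard stop 9.6 mm below where it started. That fits the 10 mm expected.
- **Last checks:** The push was steady at about 16 N, the tool position was still, and the collar's rim matched the outline I had drawn for fully home. The bystanders I could see in the last picture had not visibly moved.
- **Disagreement:** A sideways load of about 10 N stayed on the tool at the end. I left it because nothing was moving and the tool stood upright.

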